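Slide a bottle insert over the stand's edge and load it in the carton

ROBOT

A 7-joint arm with a two-finger parallel gripper is mounted at the origin on the work surface. World frame = base frame: x ahead of the robot, y to its left, z up, the work surface at z = 0. Lengths are in m, angles in rad, forces in N, time in s.
With the tool pointing down it reaches from about 0.425 to 0.925 m from the base axis. Payload 6.8 kg.
Tool frame: the origin (TCP) lies midway between the tips of the shut fingers; the grasp point (between the pads) lies 19 mm behind it; x points along the fingers, y is the direction in which the jaws open and shut, and the axes are right-handed (so a half turn about x gives the same grasp; the last joint's range is limited). The gripper opens to 85 mm and grips with 20 to 120 N. Pads are 22 mm wide; open, the fingers measure 114 mm over their backs; the gripper's body (76 mm by 85 mm) begins 54 mm behind the grasp point. The pads swing forward as they close: fully open they stand 13 mm farther back than shut.
Start: joints at [-1.339, 0.477, 0.022, 1.555, -0.011, 1.109, -0.083], TCP at [0.225, 0.636, 0.231] pointing down, gripper open.
Joint ranges: [-2.96, 2.96], [-0.34, 2.1], [-1.41, 1.46], [0.24, 2.44], [-1.37, 4.51], [0.17, 1.92], [-2.96, 2.96]. Speed limits (rad/s): [2.39, 2.39, 3.14, 3.14, 3.14, 3.14, 3.14].

INTERFACE

Orientations are given as a rotation vector (axis times angle).
In Python, from bench import r gives the robot as it stands.
- The arm moves only by the tool carry_out, never from a script. Its argument "targets" is one flat list of numbers, 7 for each row, row after row: the finger opening in m, from 0 to 0.0854, then the shift along the tool's x, y, z in m, then the turn, a rotation vector about the tool's x, y, z in units of 5 degrees (1.0 is 5 degrees). A call has 1 to 12 rows; each row is the pose to reach, as a shift and turn from the pose measured when the call began, along the tool's axes at that moment; what a row does not reach only later rows make up. A row lasts 1/8 s, in which the tool goes at most 62.5 mm and 10.7 degrees, less where a joint would pass 70% of its speed; a pose out of reach is approached as far as the arm can. A call with a gripper value outside its range is refused whole. The fingers move at their own pace and stop on an object; "squeeze" is the grip in N (left out, the last holds). Time passes only in rows, so rows that repeat a pose let the fingers close. It gives the time, the measured TCP pose, the force and the opening at its end, in the units of the state.
- r.get_obs(): the state, without advancing time (a new reading comes with each control period).
- r.grab_frame(name): name is "side" or "top" or "wrist"; returns the picture (384x512x3 uint8, blue, green, red); there is no depth.
- r.camera_info(name): a dict with "fx", "fy", "cx", "cy" (pixels), "xyz" and "orientation" of the camera in the world. Camera axes: x right, y up, looking along -z (the intrinsics and any distortion apply to the point x, -y, -z); pixel columns grow to the right and rows downward; lengths in m; the calibration is good to about 2 mm. A picture is of the moment at which its call begins: read the wrist's pose just before it. camera_info takes no time and is no camera call; for the wrist camera it gives the pose at the moment of the call.
- r.hand_in(): hands the job in, once; it reports no verdict.
The state is a dict: "clock": time; "joints": joint angles; "qvel": joint speeds; "tau": joint torques, N m; "tcp_pos": TCP position; "orientation": TCP orientation; "contact_force": force on the tool from outside, world axes, zero at the start; "moment": the same for the moment, N m; "grip_width": finger opening in m.
Only numpy, scipy, OpenCV 4.12 (cv2) and the standard library are available. Lean on these libraries where they do the work, as an engineer would, in place of code of your own. Each camera call takes 0.05 s, during which the arm holds its last target. There are 200 camera calls.

TASK

On the low packing stand lie two thin flat board plates: slide the one with the two bottle holes towards the carton, keeping it flat on the stand, until about a third of its length sticks out over the stand's edge. Then grip it by the overhanging part, carry it over without dropping it and leave it lying flat in the open carton. Leave the plain plate where it is.

Things in the scene. Friction and masses are not known exactly. Their poses are not given: they have to be found in the camera images.
- insert_center (a point): The insert: thin stiff light grey-brown board plate 50 mm (x) by 130 mm (y) and 5 mm thick, 30 to 60 g, with two round through holes of 28 mm, centred 31 mm either side of its middle along y. It lies flat on the stand. This point is its centre, half-way up (2.5 mm over its underside); z is up, y runs along its length. Its length starts within about 7 degrees of the stand's y axis.
- blank_center (a point): The plain plate: same board, size and origin (50 x 130 x 5 mm, point at its centre) but without holes. It lies on the stand beside the insert, on either side of it along the stand's x, 125 to 175 mm between centres. Not to be moved.
- stand: Low fixed packing stand with a square grey top, 300 mm (x) by 300 mm (y), its top surface 50 mm above the table. Origin at the centre of its underside, z up. The edge that the insert must stick out over is the one on its -y side (150 mm from the origin, facing the carton, on the robot's right). The top is a 12 mm slab that juts out 20 mm over a narrower block.
- carton: Fixed open shallow cardboard carton, outside 180 mm (x) by 220 mm (y) by 35 mm high, walls and floor 5 mm thick, empty. Origin at the centre of its underside, z up. It stands on the table to the right of the stand.
There are look-alikes about, which are no part of the job. What is shaped like the part that bears insert_center but green is not meant.

How it is judged:
By the outcome, as a careful person would: the job done as asked, in the order asked, and still so for the second after the job is handed in, with the robot touching nothing.
It also fails if it takes over 58 s, if anything falls off the work surface, if the arm or the gripper's body presses on something with over 40 N, if the wrist force passes 120 N, or if a joint passes its speed limit or range.

## Working session

There is one attempt and no reset: what is moved stays moved. The work goes in short steps, Python scripts to look and compute and a tool call to move; the robot and the scene stay as the last step left them, time stands still between calls to the robot, and variables do not carry over. Pictures are saved under pics/ and viewed, about 8 in all and at most 12, crops included, and the job is handed in when it is done.

Besides the shell and the picture viewer there is one more tool, called after "Emit:" by a JSON object that holds its "name" and its "arguments". carry_out: Moves the arm, as the interface text tells. Its arguments: {"type":"object","properties":{"targets":{"type":"array","items":{"type":"number"}},"squeeze":{"type":"number"}},"required":["targets"]}

```bash
ls; mkdir -p pics; python3 - <<'E'
from bench import r
import cv2,numpy as np
o=r.get_obs();print({k:np.round(v,3).tolist() for k,v in o.items()})
for n in("top","side","wrist"):
    c=r.camera_info(n);print(n,c)
    cv2.imwrite(f"pics/{n}0.png",r.grab_frame(n))
E
```

```text
pics
{'clock': 0.0, 'joints': [-1.339, 0.478, 0.022, 1.556, -0.012, 1.109, -0.083], 'qvel': [-0.0, 0.001, 0.002, 0.0, 0.001, 0.0, 0.0], 'tau': [-0.0, -59.645, 1.608, -28.119, 0.012, 0.009, -0.0], 'tcp_pos': [0.225, 0.636, 0.23], 'orientation': [0.265, 1.555, -0.268], 'contact_force': [0.329, 0.434, 0.71], 'moment': [-0.015, -0.029, -0.031], 'grip_width': 0.085}
top {'fx': 463.7078020977537, 'fy': 463.7078020977537, 'cx': 259.2133521500435, 'cy': 186.17096882724022, 'xyz': array([0.41886649, 0.12419336, 1.31400527]), 'orientation': array([ 0.0614311 , -0.05805798, -1.57584075])}
side {'fx': 398.94912010329546, 'fy': 398.94912010329546, 'cx': 255.16228839361597, 'cy': 190.16986411714595, 'xyz': array([0.40757117, 0.82459295, 0.81109251]), 'orientation': array([ 0.09165301, -1.10794615, -2.72632678])}
wrist {'fx': 293.73624399081353, 'fy': 293.73624399081353, 'cx': 256.6563004052847, 'cy': 190.4178148109266, 'xyz': array([0.16103726, 0.65723441, 0.37332443]), 'orientation': array([-0.23217656, -0.16300106,  1.22231024])}
```

View pics/top0.png

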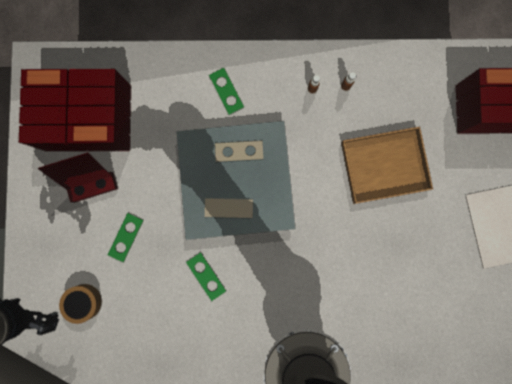

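View pics/side0.png

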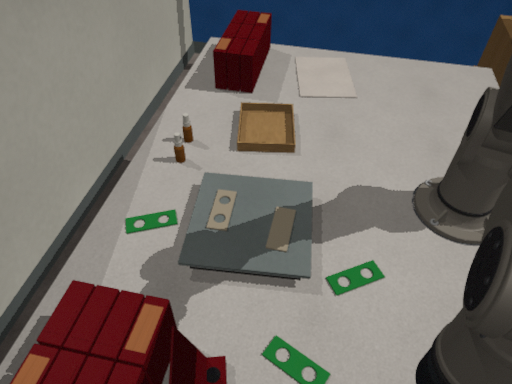

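The top view shows four candidates with holes. Three are green, at px (226,91), (126,237) and (206,276). The grey-brown one lies on the stand at (239,151). The plain plate is at (228,208) and the carton at (387,165). The grey-brown holed plate on the stand fits the description, so I'll measure it and confirm with a crop.

```bash
cat > h.py <<'E'
from bench import r
import cv2,numpy as np
from scipy.spatial.transform import Rotation as R
def ray(name,px,z,c=None):
    c=c or r.camera_info(name); px=np.atleast_2d(np.float64(px))
    d=np.c_[(px[:,0]-c["cx"])/c["fx"],-(px[:,1]-c["cy"])/c["fy"],-np.ones(len(px))]
    d=R.from_rotvec(c["orientation"]).apply(d); o=np.array(c["xyz"])
    return o+d*((z-o[2])/d[:,2])[:,None]
def proj(c,P):
    q=R.from_rotvec(c["orientation"]).inv().apply(np.atleast_2d(P)-c["xyz"])
    return np.c_[c["cx"]-c["fx"]*q[:,0]/q[:,2],c["cy"]+c["fy"]*q[:,1]/q[:,2]]
def tool():
    o=r.get_obs(); return np.array(o["tcp_pos"]),R.from_rotvec(o["orientation"])
def shift(target,Rt=None):
    p,T=tool(); s=T.inv().apply(np.array(target)-p)
    t=(T.inv()*Rt).as_rotvec(degrees=True)/5 if Rt is not None else None
    return np.round(s,4),None if t is None else np.round(t,2)
def down(ydir): # tool x down, jaw axis y at angle ydir (deg) in world
    a=np.radians(ydir); x=np.array([0,0,-1.]);y=np.array([np.cos(a),np.sin(a),0])
    return R.from_matrix(np.c_[x,y,np.cross(x,y)])
E
python3 - <<'E'
from h import *
im=cv2.imread("pics/top0.png")
hsv=cv2.cvtColor(im,cv2.COLOR_BGR2HSV)
for p in [(239,141),(239,152),(215,208),(245,210),(200,150),(205,200),(380,165)]: print(p,im[p[1],p[0]],hsv[p[1],p[0]])
cv2.imwrite("pics/crop0.png",cv2.resize(im[110:250,170:300],None,fx=4,fy=4,interpolation=cv2.INTER_CUBIC))
# plates: red>blue inside stand
b,g,rr=[im[...,i].astype(int) for i in range(3)]
m=((rr-b)>3).astype(np.uint8); m[:125]=0;m[235:]=0;m[:,:190]=0;m[:,285:]=0
cs,_=cv2.findContours(m,cv2.RETR_EXTERNAL,cv2.CHAIN_APPROX_NONE)
for c in cs:
    if cv2.contourArea(c)<300: continue
    w=ray("top",c[:,0,:],0.055)[:,:2].astype(np.float32)
    print("plate",cv2.minAreaRect(c),"world",cv2.minAreaRect(w*1000))
print("stand corners",ray("top",[(178,131),(284,121),(295,230),(185,240)],0.05).round(3).tolist())
print("carton rim",ray("top",[(342,140),(420,128),(431,187),(354,202)],0.035).round(3).tolist())
p,T=tool();print("tool axes",T.as_matrix().round(3).tolist())
E
```

```text
(239, 141) [84 92 91] [34 22 92]
(239, 152) [120 143 153] [ 21  55 153]
(215, 208) [73 87 93] [21 55 93]
(245, 210) [72 85 92] [20 55 92]
(200, 150) [62 65 59] [75 24 65]
(205, 200) [68 80 82] [26 44 82]
(380, 165) [ 67 107 144] [ 16 136 144]
plate ((228.0, 207.5), (47.99999237060547, 18.999996185302734), -0.0) world ((457.25469970703125, 211.66061401367188), (130.33062744140625, 51.538719177246094), 89.66729736328125)
plate ((238.6132354736328, 150.65194702148438), (19.65700340270996, 48.66947937011719), 86.98721313476562) world ((612.7093505859375, 182.53599548339844), (54.328834533691406, 133.4132843017578), 2.6892642974853516)
stand corners [[0.669, 0.35, 0.05], [0.695, 0.057, 0.05], [0.395, 0.03, 0.05], [0.37, 0.329, 0.05]]
carton rim [[0.644, -0.105, 0.035], [0.676, -0.323, 0.035], [0.511, -0.348, 0.035], [0.471, -0.134, 0.035]]
tool axes [[-0.0, 0.333, 0.943], [-0.001, 0.943, -0.333], [-1.0, -0.001, 0.0]]
```

View pics/crop0.png

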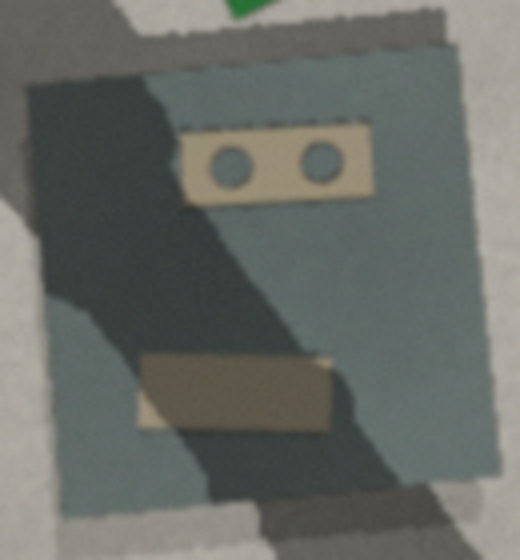

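The crop confirms it: the light holed plate is the insert and the shaded plate has no holes. I'll now hover behind the insert's +y end.

```bash
python3 - <<'E'
from h import *
print(shift([0.610,0.30,0.15],down(3)))
E
```

```text
(array([ 0.0809, -0.1883,  0.4751]), array([1.351e+01, 1.000e-02, 1.000e-02]))
```

Emit:
{"name": "carry_out", "arguments": {"targets": [0.0,0.01,-0.024,0.06,1.7,0,0,0.0,0.02,-0.048,0.12,3.4,0,0,0.0,0.03,-0.071,0.18,5.1,0,0,0.0,0.04,-0.095,0.24,6.8,0,0,0.0,0.05,-0.119,0.3,8.5,0,0,0.0,0.06,-0.143,0.36,10.2,0,0,0.0,0.07,-0.166,0.42,11.9,0,0,0.0,0.081,-0.188,0.475,13.5,0,0,0.0,0.081,-0.188,0.475,13.5,0,0,0.0,0.081,-0.188,0.475,13.5,0,0,0.0,0.081,-0.188,0.475,13.5,0,0], "squeeze": 30}}

```text
clock: 1.52
tcp_pos: [0.6084, 0.3028, 0.1498]
orientation: [1.167, 1.237, -1.169]
contact_force: [0.1, 0.9, 0.8]
grip_width: 0.0002
```

```bash
python3 - <<'E'
from h import *
p,T=tool();print(p,T.as_matrix().round(3).tolist())
c=r.camera_info("wrist");im=r.grab_frame("wrist");t=r.grab_frame("top")
cv2.imwrite("pics/w1.png",im);cv2.imwrite("pics/t1.png",t)
print(c["xyz"],c["orientation"])
s=np.radians(2.7);C=np.array([.613,.182])
e=[C+a*.025*np.array([np.cos(s),np.sin(s)])+b*.065*np.array([-np.sin(s),np.cos(s)]) for a,b in((-1,-1),(-1,1),(1,1),(1,-1))]
print("predicted corners px",proj(c,[[*q,.055] for q in e]).round(1).tolist())
E
```

```text
[0.60838114 0.30283742 0.14981758] [[-0.002, 0.998, 0.056], [0.0, 0.056, -0.998], [-1.0, -0.002, -0.0]]
[0.60343451 0.36790299 0.29274142] [-0.2642579  -0.0072741   0.05494165]
predicted corners px [[230.5, 369.7], [228.3, 251.9], [284.6, 252.3], [280.3, 370.1]]
```

View pics/w1.png

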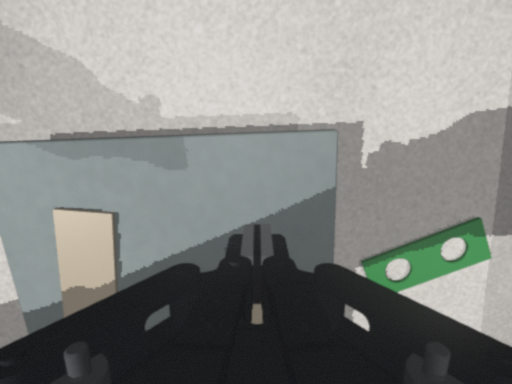

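The wrist view shows the stand's +y edge at row ~135 and the blank's end at (85,210). The fingers hide the insert's near end, predicted at row 252, but the top-view estimate is good enough. I'll descend behind it with the fingers 20 mm apart.

Emit:
{"name": "carry_out", "arguments": {"targets": [0.02,0.03,0.001,0.018,0,0,0,0.02,0.06,0.001,0.018,0,0,0,0.02,0.08,0.001,0.018,0,0,0,0.02,0.09,0.001,0.018,0,0,0,0.02,0.094,0.001,0.018,0,0,0,0.02,0.094,0.001,0.018,0,0,0,0.02,0.094,0.001,0.018,0,0,0]}}

```text
clock: 2.5
tcp_pos: [0.611, 0.2853, 0.057]
orientation: [1.168, 1.236, -1.167]
contact_force: [0.3, -0.8, -0.4]
grip_width: 0.0197
```

```bash
python3 - <<'E'
from h import *
p,T=tool();o=r.get_obs();print(p,o["contact_force"],o["grip_width"])
s=r.grab_frame("side");c=r.camera_info("side")
u,v=proj(c,[p])[0].astype(int);print(u,v)
cv2.imwrite("pics/s2.png",cv2.resize(s[v-70:v+70,u-90:u+90],None,fx=4,fy=4,interpolation=cv2.INTER_CUBIC))
E
```

```text
[0.61100063 0.28526758 0.05697431] [ 0.30717303 -0.77062932 -0.44763703] 0.019729994350556466
212 239
```

View pics/s2.png

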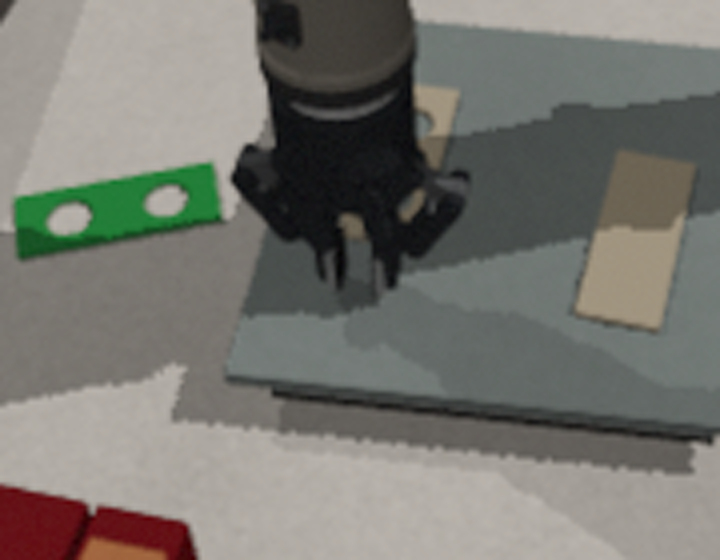

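The fingers stand on the clear stand behind the insert, whose end shows between them. I'll feel for the stand surface.

Emit:
{"name": "carry_out", "arguments": {"targets": [0.02,0.003,0,0,0,0,0,0.02,0.005,0,0,0,0,0,0.02,0.005,0,0,0,0,0,0.02,0.005,0,0,0,0,0]}}

```text
clock: 3.05
tcp_pos: [0.6109, 0.2851, 0.0518]
orientation: [1.168, 1.236, -1.167]
contact_force: [-0.3, -0.7, -0.4]
grip_width: 0.0203
```

Emit:
{"name": "carry_out", "arguments": {"targets": [0.02,0.001,0,0,0,0,0,0.02,0.002,0,0,0,0,0,0.02,0.002,0,0,0,0,0]}}

```text
clock: 3.42
tcp_pos: [0.611, 0.2852, 0.0503]
orientation: [1.168, 1.236, -1.167]
contact_force: [-2.3, -1.4, 4.5]
grip_width: 0.0202
```

Emit:
{"name": "carry_out", "arguments": {"targets": [0.02,-0.0015,0,0,0,0,0,0.02,-0.0015,0,0.01,0,0,0,0.02,-0.0015,0,0.02,0,0,0,0.02,-0.0015,0,0.03,0,0,0,0.02,-0.0015,0,0.04,0,0,0,0.02,-0.0015,0,0.05,0,0,0,0.02,-0.0015,0,0.06,0,0,0,0.02,-0.0015,0,0.07,0,0,0,0.02,-0.0015,0,0.075,0,0,0,0.02,-0.0015,0,0.08,0,0,0,0.02,-0.0015,0,0.08,0,0,0]}}

```text
clock: 4.8
tcp_pos: [0.6156, 0.2049, 0.0518]
orientation: [1.168, 1.236, -1.167]
contact_force: [0.3, 0.2, -0.1]
grip_width: 0.0199
```

```bash
cat > look.py <<'E'
from h import *
import sys
tag=sys.argv[1]
p,T=tool();print(p,r.get_obs()["contact_force"])
im=r.grab_frame("top");cv2.imwrite(f"pics/{tag}.png",im)
cv2.imwrite(f"pics/{tag}c.png",cv2.resize(im[110:250,170:300],None,fx=4,fy=4,interpolation=cv2.INTER_CUBIC))
E
python3 look.py t3
```

```text
[0.61560082 0.20494906 0.05179615] [ 0.30575395  0.24464383 -0.0716936 ]
```

View pics/t3c.png

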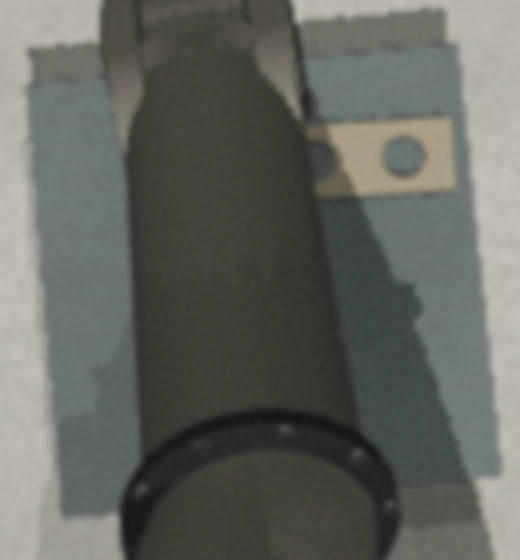

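```bash
cat > meas.py <<'E'
from h import *
import sys
im=cv2.GaussianBlur(cv2.imread(sys.argv[1]),(3,3),0).astype(float)
b,g,rr=im[...,0],im[...,1],im[...,2]
# stand -y edge from initial picture: brightness step in rows 130..225
t0=cv2.cvtColor(cv2.imread("pics/top0.png"),cv2.COLOR_BGR2GRAY).astype(float)
pts=[]
for v in range(130,175):
    d=np.diff(cv2.GaussianBlur(t0,(3,3),0)[v,275:300]);i=d.argmax();pts.append((275+i+.5,v))
w=ray("top",pts,.05); k=np.polyfit(w[:,0],w[:,1],1)
res=w[:,1]-np.polyval(k,w[:,0]); ok=abs(res)<.004; k=np.polyfit(w[ok,0],w[ok,1],1)
print("edge y at x=.615",np.polyval(k,.615),"yaw",np.degrees(np.arctan(k[0])),ok.sum())
s=rr-b; e=[]
for v in range(int(sys.argv[2]),int(sys.argv[3])):
    row=s[v,255:315]; h=row.max()/2; i=np.where(row>h)[0].max()
    j=i+(row[i]-h)/(row[i]-row[i+1]); e.append((255+j,v))
w=ray("top",e,.055); print("insert -y end",w[:,:2].mean(0).round(4)); yl=w[:,1].mean()
print("overhang mm",1000*(np.polyval(k,w[:,0].mean())-yl))
E
python3 meas.py pics/t3.png 142 155
```

```text
edge y at x=.615 0.04920823453816333 yaw 4.773815093804482 45
insert -y end [0.6193 0.0618]
overhang mm -12.26534747191619
```

The insert's −y end is now 12 mm short of the edge, so I'll push another 55 mm.

Emit:
{"name": "carry_out", "arguments": {"targets": [0.02,0,0,0.01,0,0,0,0.02,0,0,0.02,0,0,0,0.02,0,0,0.03,0,0,0,0.02,0,0,0.04,0,0,0,0.02,0,0,0.048,0,0,0,0.02,0,0,0.055,0,0,0,0.02,0,0,0.055,0,0,0,0.02,0,0,0.055,0,0,0]}}

```text
clock: 5.85
tcp_pos: [0.6187, 0.1508, 0.0517]
orientation: [1.168, 1.236, -1.166]
contact_force: [-0.4, -0.3, -0.1]
grip_width: 0.02
```

```bash
python3 look.py t4; python3 meas.py pics/t4.png 142 155
```

```text
[0.61868258 0.15081814 0.0517137 ] [-0.44701133 -0.30516464 -0.07136619]
edge y at x=.615 0.04920823453816333 yaw 4.773815093804482 45
insert -y end [0.6189 0.004 ]
overhang mm 45.53228152349558
```

View pics/t4c.png

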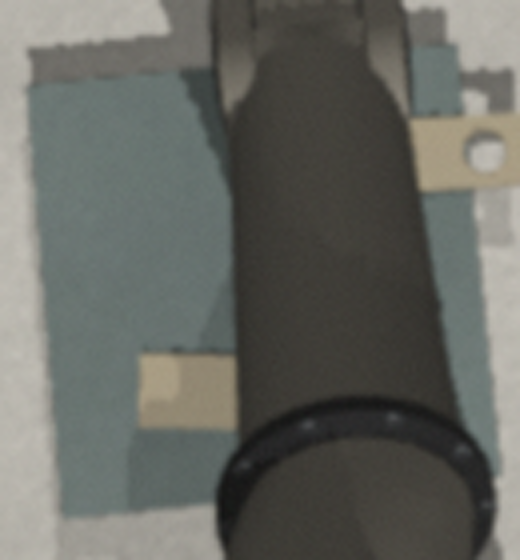

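About a third overhangs, 43–45 mm at the right edge of the crop, and the plate lies straight. I'll back off, lift, and open.

Emit:
{"name": "carry_out", "arguments": {"targets": [0.02,0,0,-0.012,0,0,0,0.02,0,0,-0.012,0,0,0,0.02,-0.03,0,-0.012,0,0,0,0.0,-0.08,0,-0.012,0,0,0,0.0,-0.13,0,-0.012,0,0,0,0.0,-0.13,0,-0.06,0,0,0,0.0,-0.13,0,-0.11,0,0,0,0.0,-0.13,0,-0.11,0,0,0,0.0,-0.13,0,-0.11,0,0,0]}}

```text
clock: 7.02
tcp_pos: [0.6121, 0.2605, 0.1816]
orientation: [1.167, 1.236, -1.166]
contact_force: [-0.2, -0.8, 0.6]
grip_width: -0.0003
```

```bash
python3 look.py t5; python3 meas.py pics/t5.png 142 155; python3 - <<'E'
from h import *
im=cv2.imread("pics/t5.png").astype(int); m=((im[...,2]-im[...,0])>18).astype(np.uint8)
m[:120]=0;m[180:]=0;m[:,:240]=0;m[:,305:]=0
cs,_=cv2.findContours(m,cv2.RETR_EXTERNAL,cv2.CHAIN_APPROX_NONE)
for c in cs:
    if cv2.contourArea(c)<100: continue
    w=ray("top",c[:,0,:],0.055)[:,:2].astype(np.float32); print(cv2.boundingRect(c),cv2.minAreaRect(w*1000))
E
```

```text
[0.61212908 0.26047222 0.18160989] [-0.18434839 -0.83519059  0.59313606]
edge y at x=.615 0.04920823453816333 yaw 4.773815093804482 45
insert -y end [0.6189 0.004 ]
overhang mm 45.50184865695792
(256, 137, 49, 22) ((619.9483032226562, 70.13340759277344), (52.60704040527344, 131.13916015625), 3.0323140621185303)
```

View pics/t5.png

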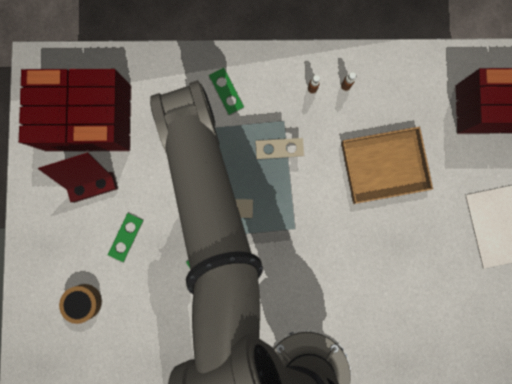

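The insert's centre is at (0.620, 0.070) with yaw 3°, overhanging ~45 mm. The blank is unmoved. I'll move over the overhanging part and descend with the jaws straddling its 50 mm width.

Emit:
{"name": "carry_out", "arguments": {"targets": [0.085,0,-0.001,0.04,0,0,0,0.085,0,-0.001,0.09,0,0,0,0.085,0,-0.002,0.14,0,0,0,0.085,0,-0.003,0.19,0,0,0,0.085,0,-0.003,0.234,0,0,0,0.085,0,-0.003,0.234,0,0,0,0.085,0.03,-0.003,0.234,0,0,0,0.085,0.06,-0.003,0.234,0,0,0,0.085,0.085,-0.003,0.234,0,0,0,0.085,0.085,-0.003,0.234,0,0,0]}}

```text
clock: 8.32
tcp_pos: [0.6209, 0.0255, 0.0949]
orientation: [1.166, 1.238, -1.171]
contact_force: [-0.5, 0.2, 0.3]
grip_width: 0.0853
```

```bash
python3 - <<'E'
from h import *
print(shift([.622,.027,.037],down(3)),tool()[0],r.get_obs()["grip_width"])
c=r.camera_info("wrist");im=r.grab_frame("wrist");cv2.imwrite("pics/w6.png",im)
E
```

```text
(array([ 0.0579,  0.0014, -0.0014]), array([0.04, 0.  , 0.05])) [0.62089777 0.0255402  0.09489832] 0.08527216333356588
```

View pics/w6.png

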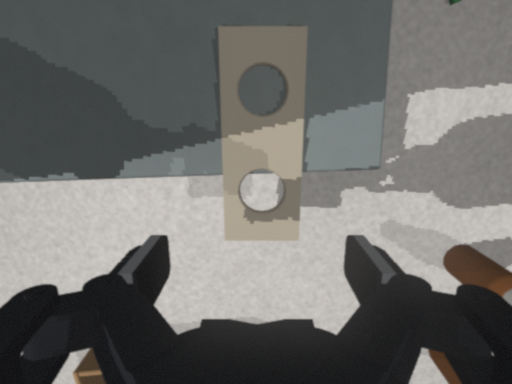

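The plate is centred between the open fingers: plate columns 224–300, jaws 168 and 345. Its end is at row 240, past the stand edge at row ~174. I'll descend and close.

Emit:
{"name": "carry_out", "arguments": {"targets": [0.085,0.02,0.001,0,0,0,0,0.085,0.04,0.001,0,0,0,0,0.085,0.058,0.001,0,0,0,0,0.085,0.058,0.001,0,0,0,0,0.06,0.058,0.001,0,0,0,0,0.055,0.058,0.001,0,0,0,0,0.04,0.058,0.001,0,0,0,0,0.04,0.058,0.001,0,0,0,0,0.04,0.058,0.001,0,0,0,0,0.04,0.058,0.001,0,0,0,0,0.04,0.058,0.001,0,0,0], "squeeze": 45}}

```text
schema error: expected a multiple of 7 numbers
```

Emit:
{"name": "carry_out", "arguments": {"targets": [0.085,0.02,0.001,0,0,0,0,0.085,0.04,0.001,0,0,0,0,0.085,0.058,0.001,0,0,0,0,0.085,0.058,0.001,0,0,0,0,0.06,0.058,0.001,0,0,0,0,0.055,0.058,0.001,0,0,0,0,0.04,0.058,0.001,0,0,0,0,0.04,0.058,0.001,0,0,0,0,0.04,0.058,0.001,0,0,0,0,0.04,0.058,0.001,0,0,0,0], "squeeze": 45}}

```text
clock: 9.62
tcp_pos: [0.6236, 0.0255, 0.0389]
orientation: [1.168, 1.235, -1.168]
contact_force: [-0.3, 0.0, 5.3]
grip_width: 0.0484
```

```bash
python3 - <<'E'
from h import *
o=r.get_obs();print(o["tcp_pos"],o["contact_force"],o["moment"],o["grip_width"])
im=r.grab_frame("wrist");cv2.imwrite("pics/w7.png",im)
E
```

```text
[0.62357491 0.02552577 0.03889319] [-0.34361232  0.04763107  5.29804052] [ 0.02919653 -0.01373186  0.02251149] 0.048444884712316484
```

View pics/w7.png

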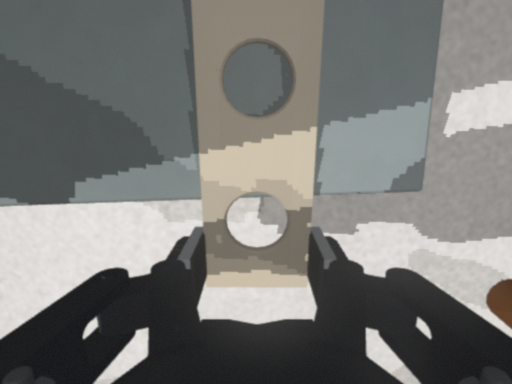

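The plate is gripped across its width on the overhanging end (pads at rows 230–285, opening 48.4 mm). I'll lift it.

Emit:
{"name": "carry_out", "arguments": {"targets": [0.04,-0.005,0,0,0,0,0,0.04,-0.015,0,0,0,0,0,0.04,-0.03,0,0,0,0,0,0.04,-0.05,0,0,0,0,0,0.04,-0.07,0,0,0,0,0,0.04,-0.08,0,0,0,0,0,0.04,-0.08,0,0,0,0,0]}}

```text
clock: 10.55
tcp_pos: [0.6242, 0.0256, 0.12]
orientation: [1.169, 1.234, -1.167]
contact_force: [-0.9, -0.2, -0.4]
grip_width: 0.0485
```

```bash
python3 - <<'E'
from h import *
# carton from first top picture
im=cv2.imread("pics/top0.png");hsv=cv2.cvtColor(im,cv2.COLOR_BGR2HSV)
m=cv2.inRange(hsv,(8,90,20),(25,255,255));m[:,:325]=0;m[:110]=0;m[215:]=0;m[:,445:]=0
c=max(cv2.findContours(m,0,1)[0],key=cv2.contourArea)
w=ray("top",c[:,0,:],.035)[:,:2].astype(np.float32);print("carton",cv2.minAreaRect(w*1000))
o=r.get_obs();print(o["tcp_pos"],o["contact_force"],o["moment"],o["grip_width"])
a=r.grab_frame("wrist");b=r.grab_frame("side")
u,v=proj(r.camera_info("side"),[o["tcp_pos"]])[0].astype(int)
b=cv2.resize(b[v-80:v+64,u-96:u+96],(512,384),interpolation=cv2.INTER_CUBIC)
cv2.imwrite("pics/w8.png",cv2.resize(np.hstack([a,b]),(800,300)))
E
```

```text
carton ((575.0855712890625, -226.91299438476562), (178.63351440429688, 222.5056915283203), 9.946052551269531)
[0.62415698 0.02559315 0.11998529] [-0.88623275 -0.22069378 -0.40157793] [-0.06550021  0.02996838  0.00718016] 0.048511697593499756
```

View pics/w8.png

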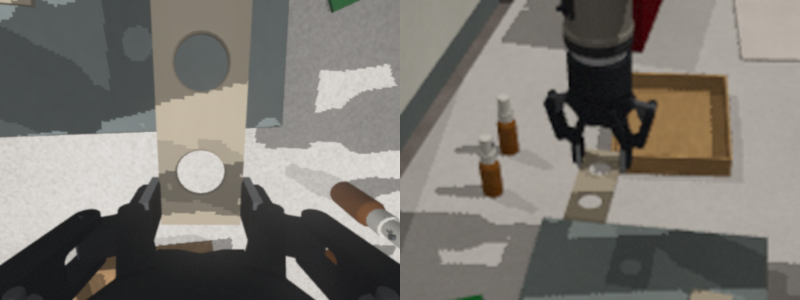

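It's held level with steady force. The carton's centre is (0.575, −0.227) with yaw ~10°. The plate's centre trails the TCP by 44.5 mm, so the TCP goes to about (0.583, −0.271).

```bash
python3 -c "
from h import *
print(shift([.583,-.271,.11],down(10)))"
```

```text
(array([ 0.0085, -0.0567,  0.2939]), array([-1.36, -0.  ,  0.01]))
```

Emit:
{"name": "carry_out", "arguments": {"targets": [0.04,0,-0.003,0.015,0,0,0,0.04,0,-0.008,0.04,0,0,0,0.04,0,-0.015,0.075,-0.3,0,0,0.04,0,-0.022,0.115,-0.5,0,0,0.04,0,-0.03,0.155,-0.7,0,0,0.04,0,-0.038,0.195,-0.9,0,0,0.04,0,-0.045,0.235,-1.1,0,0,0.04,0,-0.051,0.265,-1.3,0,0,0.04,0.004,-0.055,0.285,-1.36,0,0,0.04,0.008,-0.057,0.294,-1.36,0,0,0.04,0.008,-0.057,0.294,-1.36,0,0,0.04,0.008,-0.057,0.294,-1.36,0,0]}}

```text
clock: 12.15
tcp_pos: [0.583, -0.2698, 0.1103]
orientation: [1.079, 1.289, -1.079]
contact_force: [-0.4, -0.0, -0.5]
grip_width: 0.0484
```

```bash
python3 - <<'E'
from h import *
o=r.get_obs();print(o["tcp_pos"],o["contact_force"],o["grip_width"],shift([.583,-.271,.01],down(10)))
a=r.grab_frame("wrist");b=r.grab_frame("side")
b=cv2.resize(b[60:204,150:342],(512,384),interpolation=cv2.INTER_CUBIC)
cv2.imwrite("pics/w9.png",cv2.resize(np.hstack([a,b]),(800,300)))
E
```

```text
[ 0.58296538 -0.26984169  0.11031185] [-0.38317041 -0.00734765 -0.46132255] 0.04840855066629105 (array([ 1.003e-01, -1.000e-04,  1.300e-03]), array([ 0.02, -0.01,  0.01]))
```

View pics/w9.png

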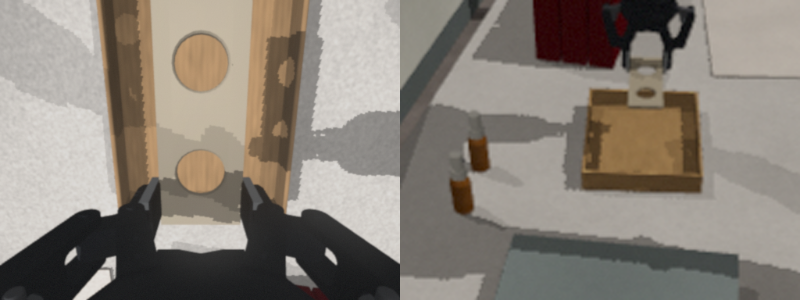

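The plate is centred over the carton and parallel to its walls (wall inner faces at columns ~105 and ~305). I'll lower it.

Emit:
{"name": "carry_out", "arguments": {"targets": [0.04,0.02,0,0,0,0,0,0.04,0.045,0,0,0,0,0,0.04,0.07,0,0,0,0,0,0.04,0.09,0,0,0,0,0,0.04,0.1,0,0,0,0,0,0.04,0.104,0,0,0,0,0,0.04,0.104,0,0,0,0,0,0.04,0.104,0,0,0,0,0]}}

```text
clock: 13.25
tcp_pos: [0.5837, -0.2701, 0.0074]
orientation: [1.079, 1.287, -1.078]
contact_force: [-0.0, 0.1, -0.5]
grip_width: 0.0486
```

Emit:
{"name": "carry_out", "arguments": {"targets": [0.04,0.002,0,0,0,0,0,0.04,0.003,0,0,0,0,0,0.04,0.003,0,0,0,0,0]}}

```text
clock: 13.62
tcp_pos: [0.5836, -0.27, 0.0043]
orientation: [1.079, 1.287, -1.078]
contact_force: [0.5, 0.9, -0.2]
grip_width: 0.0486
```

Emit:
{"name": "carry_out", "arguments": {"targets": [0.04,0.001,0,0,0,0,0,0.04,0.002,0,0,0,0,0,0.04,0.002,0,0,0,0,0]}}

```text
clock: 14.0
tcp_pos: [0.5837, -0.27, 0.0025]
orientation: [1.079, 1.287, -1.078]
contact_force: [-0.3, 1.0, 1.5]
grip_width: 0.0483
```

Emit:
{"name": "carry_out", "arguments": {"targets": [0.04,0.001,0,0,0,0,0,0.04,0.0015,0,0,0,0,0,0.04,0.0015,0,0,0,0,0]}}

```text
clock: 14.38
tcp_pos: [0.5837, -0.27, 0.0024]
orientation: [1.08, 1.287, -1.078]
contact_force: [-4.5, 2.6, 12.7]
grip_width: 0.0484
```

The fingertips touch the floor and the held end is about 8 mm up. I'll ease off 1.5 mm, tilt slightly so the plate's free end rests on the floor, then open.

Emit:
{"name": "carry_out", "arguments": {"targets": [0.04,-0.003,0,0,0,0,0,0.04,-0.003,0,0,0,-0.3,0,0.04,-0.003,0,0,0,-0.7,0,0.04,-0.003,0,0,0,-0.7,0]}}

```text
clock: 14.88
tcp_pos: [0.5836, -0.2682, 0.0049]
orientation: [1.037, 1.24, -1.101]
contact_force: [-0.3, 0.4, -1.3]
grip_width: 0.0484
```

```bash
python3 - <<'E'
from h import *
o=r.get_obs();print(o["tcp_pos"],o["contact_force"],o["moment"],o["grip_width"],tool()[1].as_matrix().round(3).tolist())
E
```

```text
[ 0.58364399 -0.26821674  0.00486582] [-0.28569458  0.40825919 -1.32702434] [ 0.03776981 -0.02839908 -0.00706232] 0.048356580300406814 [[0.011, 0.984, 0.177], [-0.059, 0.177, -0.982], [-0.998, -0.0, 0.06]]
```

Emit:
{"name": "carry_out", "arguments": {"targets": [0.04,0,0,0,0,-0.3,0,0.04,0.001,0,0,0,-0.5,0,0.04,0.001,0,0,0,-0.5,0]}}

```text
clock: 15.25
tcp_pos: [0.5838, -0.2676, 0.0038]
orientation: [1.007, 1.206, -1.118]
contact_force: [0.5, 1.3, 1.0]
grip_width: 0.0486
```

Emit:
{"name": "carry_out", "arguments": {"targets": [0.052,0,0,0,0,0,0,0.056,0,0,0,0,0,0,0.065,0,0,0,0,0,0,0.075,0,0,0,0,0,0,0.075,0,0,0,0,0,0,0.075,0,0,0,0,0,0]}}

```text
clock: 16.0
tcp_pos: [0.5838, -0.2676, 0.0038]
orientation: [1.007, 1.206, -1.118]
contact_force: [-0.3, 1.5, 0.7]
grip_width: 0.075
```

```bash
python3 - <<'E'
from h import *
o=r.get_obs();print(o["contact_force"],o["grip_width"],shift([.584,-.268,.15],down(10)))
a=r.grab_frame("wrist");b=r.grab_frame("side")
b=cv2.resize(b[60:204,150:342],(512,384),interpolation=cv2.INTER_CUBIC)
cv2.imwrite("pics/w10.png",cv2.resize(np.hstack([a,b]),(800,300)))
E
```

```text
[-0.33210548  1.47733455  0.69971533] 0.07504177711311014 (array([-1.454e-01,  1.000e-04,  1.560e-02]), array([0.05, 1.19, 0.  ]))
```

The viewer limit is reached, so I'll check numerically from here. I'll retract along the fingers, then clear away so the top camera sees the carton.

Emit:
{"name": "carry_out", "arguments": {"targets": [0.075,-0.015,0,0,0,0,0,0.075,-0.035,0,0,0,0,0,0.075,-0.07,0,0.005,0,0.4,0,0.075,-0.11,0,0.01,0,0.8,0,0.075,-0.16,0,0.015,0,1.2,0,0.075,-0.19,0,0.02,0,1.2,0,0.075,-0.19,0,0.02,0,1.2,0]}}

```text
clock: 16.98
tcp_pos: [0.5855, -0.2691, 0.1995]
orientation: [1.078, 1.282, -1.073]
contact_force: [-1.0, 0.2, -0.3]
grip_width: 0.0752
```

Emit:
{"name": "carry_out", "arguments": {"targets": [0.075,0,0,-0.05,0,0,0,0.075,0,0,-0.1,0,0,0,0.075,0,0,-0.15,0,0,0,0.075,0,0,-0.2,0,0,0,0.075,0,0,-0.25,0,0,0,0.075,0,0,-0.3,0,0,0,0.075,0,0,-0.34,0,0,0,0.075,0,0,-0.36,0,0,0,0.075,0,0,-0.36,0,0,0]}}

```text
clock: 18.1
tcp_pos: [0.5207, 0.0869, 0.1984]
orientation: [1.075, 1.285, -1.071]
contact_force: [-0.2, -0.4, -0.4]
grip_width: 0.0748
```

```bash
python3 - <<'E'
from h import *
o=r.get_obs();print(o["clock"],o["tcp_pos"],o["contact_force"])
im=r.grab_frame("top");sd=r.grab_frame("side");cv2.imwrite("pics/tf.png",im)
t0=cv2.imread("pics/top0.png")
d=cv2.absdiff(im,t0).max(2); hsv=cv2.cvtColor(im,cv2.COLOR_BGR2HSV)
# insert = low-saturation region inside carton
m=cv2.inRange(hsv,(0,0,40),(179,95,255)); k=np.zeros_like(m); cv2.fillPoly(k,[np.int32([(348,145),(416,134),(425,185),(358,196)])],255)
m&=k
c=max(cv2.findContours(m,0,1)[0],key=cv2.contourArea)
w=ray("top",c[:,0,:],.010)[:,:2].astype(np.float32);print("insert top",cv2.boundingRect(c),cv2.minAreaRect(w*1000))
hs=cv2.cvtColor(sd,cv2.COLOR_BGR2HSV); print("insert spans expected in side view at z=.0075/.02:",proj(r.camera_info("side"),[[.575,-.227,.0075],[.575,-.227,.02]]).round(1).tolist())
u,v=140,170
for n,cam,img,box in(("top","top",im,(340,120,435,205)),("side","side",sd,(232,95,302,155))):
    x0,y0,x1,y1=box; s=cv2.cvtColor(img[y0:y1,x0:x1],cv2.COLOR_BGR2HSV)[::4,::3,1]
    print(n);print("\n".join("".join("#" if q<95 else "." for q in row) for row in s))
# insert pose: compare long-edge ends in side camera
ms=cv2.inRange(hs,(0,0,60),(179,95,255));ks=np.zeros_like(ms)
P=[[*(np.array([.575,-.227])+R.from_euler("z",10,degrees=True).apply([a*.08,b*.10,0])[:2]),.006] for a,b in((-1,-1),(1,-1),(1,1),(-1,1))]
cv2.fillPoly(ks,[np.int32(proj(r.camera_info("side"),P))],255);ms&=ks
c=max(cv2.findContours(ms,0,1)[0],key=cv2.contourArea)
for z in(.010,.018):print("side z",z,cv2.minAreaRect((ray("side",c[:,0,:],z)[:,:2]*1000).astype(np.float32)))
# blank
b=im.astype(int);print("blank region r-b left part",(d[200:217,206:222]).mean())
m=((b[...,2]-b[...,0])>3).astype(np.uint8);m[:195]=0;m[225:]=0;m[:,:195]=0;m[:,265:]=0
c=max(cv2.findContours(m,0,1)[0],key=cv2.contourArea);print("blank",cv2.minAreaRect((ray("top",c[:,0,:],.055)[:,:2]*1000).astype(np.float32)))
E
```

```text
18.1 [0.52065482 0.0869462  0.19838758] [-0.17953262 -0.4264465  -0.42088519]
insert top (359, 154, 48, 25) ((573.63818359375, -222.0169677734375), (51.642635345458984, 131.5059051513672), 10.109375953674316)
insert spans expected in side view at z=.0075/.02: [[266.7, 128.6], [266.8, 125.6]]
top
################################
################################
#######################....#####
################...........#####
#########...................####
##..........................####
#...........................####
#...........................####
##...........................###
##..............######.......###
##.......########..###.......###
##.....###..#####...##........##
###....##....####..####.......##
###....###..########..........##
###....######.................##
###............................#
####...........................#
####...........................#
####.....................#######
#####.............##############
#####......#####################
################################
side
########################
########################
#####..##########.######
########################
######.############.####
####...###########...###
####..#############..###
###########..#..########
#######..#####....######
##...##..#####....##.###
##...##..#...#....##.###
##....#..#####....##.###
##....#...........#..###
##...................###
###########..........###
side z 0.01 ((576.1997680664062, -209.05015563964844), (50.18653869628906, 110.9013671875), 10.03035831451416)
side z 0.018 ((574.5157470703125, -198.72779846191406), (49.685401916503906, 109.79387664794922), 10.030346870422363)
blank region r-b left part 64.18382352941177
blank ((457.2474060058594, 210.42709350585938), (133.19198608398438, 51.538700103759766), 89.66715240478516)
```

The insert reads 51.6 × 131.5 mm at (0.574, −0.222) when taken at floor height, so its size fits lying flat inside the carton. The blank is within 1.3 mm of its start. I'm handing in.

```bash
python3 -c "
from bench import r
print(r.hand_in(), r.get_obs()['clock'])"
```

```text
the job is handed in; nothing more can be done
the job is handed in; nothing more can be done
```

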